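# Trip-test the safety breaker of the bench outlet box

## Robot

A 6-joint arm with a two-finger parallel gripper is mounted at the origin on a cart in front of the work surface, level with it; the furniture and walls round the work are solid. World frame = base frame: x ahead of the robot, y to its left, z up, the work surface at z = 0. Lengths are in m, angles in rad, forces in N, time in s.
With the tool pointing down it reaches from about 0.3 to 0.875 m from the base axis. Payload 4.2 kg.
Tool frame: the origin (TCP) lies between the finger pads; the fingertips stand 11 mm ahead of it and the grasp point (between the pads) lies 8 mm behind it (r.tip_reach is the distance from the TCP to the fingertips, in m); z points along the fingers, y is the line along which they close (so a half turn about z gives the same grasp; the last joint's range is limited). The gripper opens to 85 mm and grips with 20 to 120 N. Pads are 22 mm wide; open, the fingers measure 114 mm over their backs; the gripper's body (76 mm by 85 mm) begins 54 mm behind the grasp point. The pads swing forward as they close: fully open they stand 13 mm farther back than shut.
Start: joints at [1.314, 0.32, 1.565, -0, 1.257, -0.02], TCP at [0.135, 0.559, 0.242] pointing down, gripper open.
Joint ranges: [-3.11, 3.11], [-0.84, 2.01], [0.21, 2.61], [-1.34, 4.49], [0.05, 2.63], [-2.56, 2.56]. Speed limits (rad/s): [2.57, 2.57, 3.14, 3.14, 3.14, 3.14].

## Interface

Orientations are given as a unit quaternion [x, y, z, w].
In Python, from station import r gives the robot as it stands. The module is installed in compiled form; this text tells all that it offers.
- The arm moves only by the tool drive_tool, never from a script. Its argument "series" is a list of rows, each a list of 5 numbers: the finger opening in m, from 0 to 0.0854, then the shift along the world's x, y, z in m, then the turn about the world's z in rad. In form: [[fingers, dx, dy, dz, roll], ...]. A call has 1 to 20 rows; each row shifts and turns the commanded pose from where the row before left it; what a row does not reach is not made up. A row lasts 1/10 s, in which the tool goes at most 50 mm and 8.59 degrees, less where a joint would pass 70% of its speed; a pose out of reach is approached as far as the arm can. A call with a gripper value outside its range is refused whole. The fingers move at their own pace and stop on an object; "force" is the grip in N (left out, the last holds). Time passes only in rows, so rows that do not move let the fingers close. It gives the time, the measured TCP pose, the force, the opening and the grip force at its end, in the units of the state.
- r.state(): the state, without advancing time (a new reading comes with each control period).
- r.capture(name): name is "scene" or "top"; returns the picture (400x640x3 uint8, red, green, blue); there is no depth.
- r.camera_info(name): a dict with "mtx" (3x3 intrinsics, pixels), "world_from_camera" (4x4, takes a point from camera to world coordinates). Camera axes: x right, y up, looking along -z (the intrinsics and any distortion apply to the point x, -y, -z); pixel columns grow to the right and rows downward; lengths in m; the calibration is good to about 2 mm. A picture is of the moment at which its call begins. camera_info takes no time and is no camera call.
- r.sign_off(): hands the job in; it is judged then, once.
The state is a dict: "t": time; "joints": joint angles; "qd": joint speeds; "effort": joint torques, N m; "eef_pos": TCP position; "tcp_rot": TCP orientation; "ft_force": force on the tool from outside, world axes, zero at the start; "moment": the same for the moment, N m; "gripper_width": finger opening in m; "grip_force": force on a finger pad.
Only numpy, scipy, OpenCV 4.12 (cv2) and the standard library are available. Lean on these libraries where they do the work, as an engineer would, in place of code of your own. Each camera call takes 0.05 s, during which the arm holds its last target. There are 200 camera calls.

## Task

Do the monthly trip test of the grey outlet box on the bench, with the fingertips and a light touch: first switch off, at its rocker, the outlet that has the adapter plugged in, then press the breaker's round test button until the breaker's handle drops to off by itself, then push the handle back to on, and last switch the same outlet on again. Leave the adapter in its socket, the empty outlet's switch as it is, and the tools and parts lying about where they are; nothing is to be gripped or lifted.

Things in the scene. Friction and masses are not known exactly. Their poses are not given: they have to be found in the camera images.
- outlet_box: Grey box, 164 (x) x 240 (y) x 56 mm high, fixed to the bench. Origin: centre of its underside; its x points from the front edge (robot's side) to the back, z up. Three modules lie side by side on its lid along its y, 74 mm apart, in any order: the breaker and two outlets, all with the box's axes. To push or press anything with more than 25 N is too much.
- breaker: White breaker module, 90 (x) x 72 (y) mm, fixed. Origin: centre of its underside, on the box's lid; same axes as the box. Its lower shoulders are 6 mm high; a nose 47 mm wide in x stands 14 mm high in the middle. On the nose, 40 mm apart in y: the black handle (pivot at x 0, y +20, z 10 mm) and the round grey test button (x -8, y -20 mm).
- handle_tip (a point): Middle of the outer end of the breaker's black handle, which is 17 mm wide (y), 7 mm thick and ends 31 mm from its pivot, and moves with it.
- handle (a joint): Breaker handle about the y axis: 0 = off, leaning 0.45 rad to the front; 0.9 = on, leaning 0.45 rad to the back. It snaps over at 0.45 and stays at either end; about 0.6 N at the tip moves it. On at the start; the test button throws it to off.
- test_button_top (a point): Centre of the top of the round test button, 13 mm across, standing 8.5 mm above the nose; moves with it.
- button (a joint): Test button, 0 = up to 0.007 m = fully in; springs back by itself. Trips the breaker about 4 to 5 mm in, at about 3 to 4 N.
- outlet_used: White outlet module in use, 146 (x) x 70 (y) x 4 mm, fixed. Origin: centre of its underside, on the box's lid; same axes as the box. Round socket of 53 mm at x +36 mm, rim 18 mm high, with the black adapter in it; black rocker switch at x -40 mm.
- switch_used (a point): Pivot of the rocker of the outlet in use. The rocker is a shallow V, 34 mm long (x) and 24 mm wide (y), with its pivot 8.5 mm above the lid of the box; the end that is up stands 10 mm above this pivot and the end that is down 3 mm above it, 17 mm from it; the bezel round it is 1 mm lower than this pivot.
- rocker_used (a joint): Rocker of the outlet in use: 0 = off, its back end (toward the socket) down and front end up; 0.4 = on, its front end down and back end up. It snaps over at 0.2, with 1 to 2 N on the raised end. On at the start.
- outlet_spare: The other outlet module, the same but with an empty socket.
- rocker_spare (a joint): Rocker of the empty outlet, as the other: 0 = off, 0.4 = on. Off at the start, to stay off.
- adapter: Black plug-in adapter, 46x46x30 mm block that sits loose in the socket of the outlet in use. Origin: underside of its round plug, 8 mm above the box's lid; its top is 40 mm above the origin.
- screwdriver: Bystander: yellow-handled screwdriver, 184 mm long, lying in front of the box; origin at the centre of its underside.
- terminal: Bystander: white screw terminal strip, 60 mm long, right of the box; origin at the centre of its underside.
- grey_plug: Bystander: grey round cable connector, 119 mm long, left of the box; origin at the centre of its underside.
- solder_reel: Bystander: reel of solder, 62x70x58 mm, at the back; origin at the centre of its underside.
- pcb_1: Bystander: green circuit board, 60x85 mm, right of the bench supply; origin at the centre of its underside.
- plug_1: Bystander: black round cable connector, 119 mm long, in front of the bench supply; origin at the centre of its underside.
Not all that is in view belongs to the job. There is more than one size of the adapter; the job needs the smallest.

How it is judged:
On the way, in this order (a step that is already met when the one before it is completed fails the run):
1. the outlet in use is switched off (value of joint rocker_used below 0.1 rad), for 0.2 s.
2. the test button is pressed and the breaker has tripped (value of joint button above 0.003 m and value of joint handle below 0.2 rad and contact force between the fingers and button above 0.3 N), for 0.05 s.
3. the breaker's handle is back on, the button released (value of joint handle above 0.7 rad and value of joint button below 0.001 m), for 0.2 s.
4. the outlet in use is switched on again (value of joint rocker_used above 0.3 rad), for 0.2 s.
At the end, for the whole second after the job is handed in: The breaker's handle is on (joint above 0.7 rad), the rocker of the outlet in use is on (above 0.3 rad), the test button is up (under 1 mm), the empty outlet is off (under 0.1 rad), and the adapter is seated (origin under 11 mm above the lid) and at rest (all of step 3 and value of joint rocker_used above 0.3 rad and value of joint rocker_spare below 0.1 rad and z of adapter in the frame of outlet_used below 0.011 m and linear speed of adapter below 0.02 m/s); the robot touches nothing.
It fails at once if the test button is pressed while the outlet in use is still on (value of joint button above 0.003 m and value of joint rocker_used above 0.2 rad).
It fails at once if the handle is pushed to off by hand (contact force between the fingers and handle above 0.5 N and velocity of joint handle below -0.5 rad/s and value of joint handle above 0.3 rad).
It fails at once if the empty outlet is switched on (value of joint rocker_spare above 0.2 rad).
It fails at once if something is pressed or pushed with more than 25 N (contact force between the arm and outlet_box above 25 N or contact force between the arm and breaker above 25 N or contact force between the arm and outlet_used above 25 N or contact force between the arm and outlet_spare above 25 N).
It fails at once if the adapter is shifted or lifted by more than 8 mm, or a bystander by more than 15 mm (distance of adapter from where it was at the start of the episode above 0.008 m or distance of any of screwdriver, terminal, grey_plug, solder_reel, pcb_1, plug_1 from where it was at the start of the episode above 0.015 m).
It also fails if it takes over 48 s, if anything falls off the work surface, if the arm or the gripper's body presses on something with over 40 N, if the wrist force passes 120 N, or if a joint passes its speed limit or range.

## Working session

There is one attempt and no reset: what is moved stays moved. The work goes in short steps, Python scripts to look and compute and a tool call to move; the robot and the scene stay as the last step left them, time stands still between calls to the robot, and variables do not carry over. Pictures are saved under pics/ and viewed, at most 10 in all, crops included, and the job is handed in when it is done.

Besides the shell and the picture viewer there is one more tool, called after "Emit:" by a JSON object that holds its "api" and its "payload", one argument or row to a line. drive_tool: Moves the arm, as the interface text tells. Its arguments: {"type":"object","properties":{"series":{"type":"array"},"force":{"type":"number"}},"required":["series"]}

```bash
mkdir -p pics; python3 - <<'E'
from station import r
import cv2,numpy as np
np.set_printoptions(precision=4,suppress=True)
for n in("scene","top"):
    im=r.capture(n); cv2.imwrite(f"pics/{n}0.png",im[:,:,::-1])
    c=r.camera_info(n); print(n,c)
s=r.state(); print(s['t'],s['eef_pos'],s['tcp_rot'],s['ft_force'],s['gripper_width'],r.tip_reach)
E
```

```text
scene {'mtx': array([[363.8261,   0.    , 316.1512],
       [  0.    , 363.8261, 196.9707],
       [  0.    ,   0.    ,   1.    ]]), 'world_from_camera': array([[-0.443 ,  0.4088, -0.7979, -0.2036],
       [-0.8965, -0.213 ,  0.3885,  0.5602],
       [-0.0111,  0.8874,  0.4609,  0.5272],
       [ 0.    ,  0.    ,  0.    ,  1.    ]])}
top {'mtx': array([[482.5349,   0.    , 319.4864],
       [  0.    , 482.5349, 200.2959],
       [  0.    ,   0.    ,   1.    ]]), 'world_from_camera': array([[ 0.1583,  0.9643, -0.2121,  0.3215],
       [-0.9874,  0.155 , -0.0321,  0.1359],
       [ 0.0019,  0.2145,  0.9767,  1.1621],
       [ 0.    ,  0.    ,  0.    ,  1.    ]])}
0.1 [0.1348 0.5585 0.2416] [ 0.1181  0.993  -0.0008 -0.0001] [-0.2574  0.057   0.2607] 0.08479488693165507 0.011
```

View pics/scene0.png

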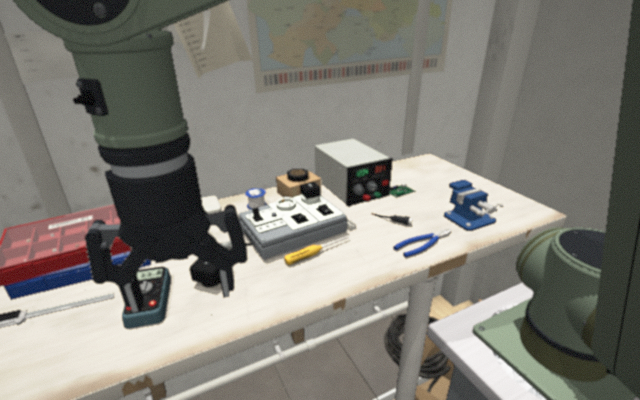

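View pics/top0.png

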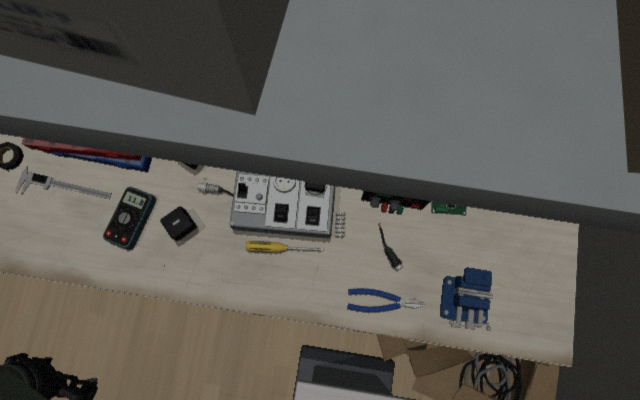

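The top view shows the box at about x 232–335, y 165–240. The breaker is on the left, the empty outlet in the middle and the adapter outlet on the right. I'll enlarge both views.

```bash
python3 - <<'E'
import cv2,numpy as np
a=cv2.imread('pics/top0.png')[160:250,222:352]; b=cv2.imread('pics/scene0.png')[170:270,235:360]
a=cv2.resize(a,None,fx=6,fy=6,interpolation=cv2.INTER_CUBIC);b=cv2.resize(b,None,fx=6,fy=6,interpolation=cv2.INTER_CUBIC)
def grid(i,x0,y0):
    for k in range(0,i.shape[1],60): cv2.putText(i,str(x0+k//6),(k,10),0,.35,(0,0,255),1); i[:, k]=i[:,k]//2+np.array([0,0,100],np.uint8)
    for k in range(0,i.shape[0],60): cv2.putText(i,str(y0+k//6),(0,k+10),0,.35,(0,0,255),1); i[k]=i[k]//2+np.array([0,0,100],np.uint8)
grid(a,222,160);grid(b,235,170)
cv2.imwrite('pics/a.png',a);cv2.imwrite('pics/b.png',b)
E
```

```text
(no output)
```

View pics/a.png

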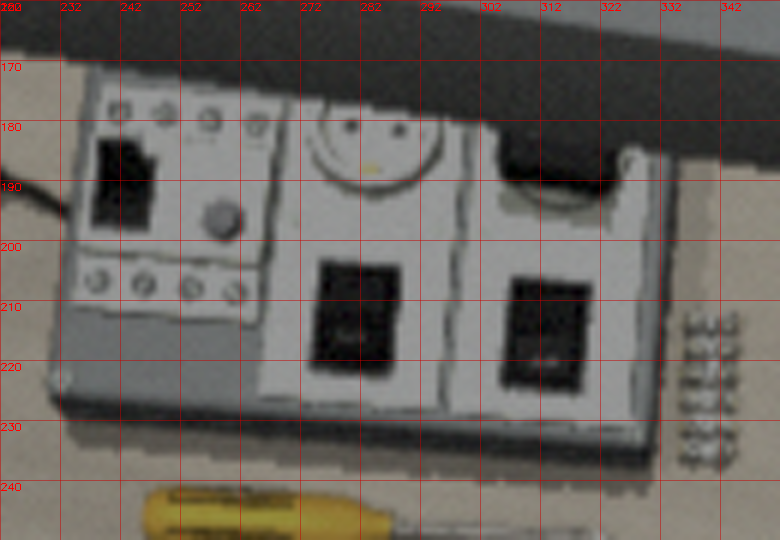

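View pics/b.png

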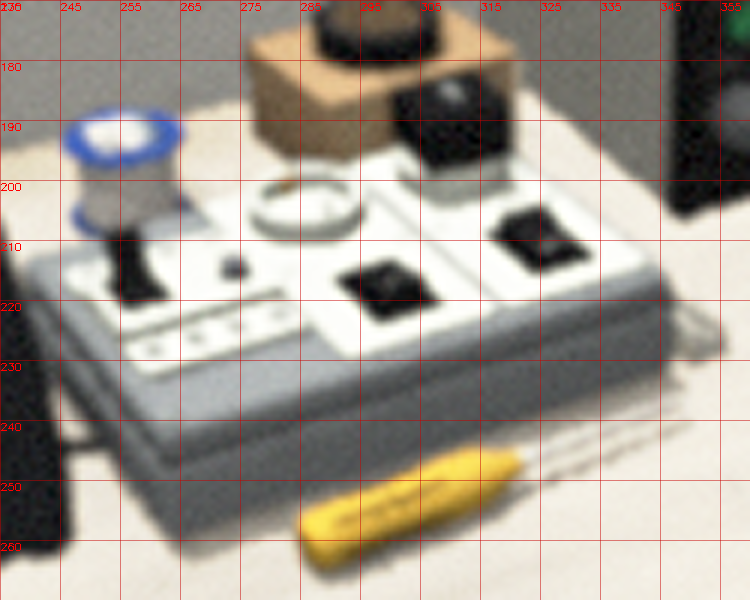

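Breaker at the left (+y), spare outlet in the middle, used outlet at the right (−y). Now I'll fit the box pose from features in both views.

```bash
cat > fit.py <<'E'
from station import r
import cv2,numpy as np
from scipy.optimize import least_squares
np.set_printoptions(precision=4,suppress=True)
C={n:r.camera_info(n) for n in("scene","top")}
def proj(n,P):
    c=C[n];T=np.linalg.inv(c['world_from_camera']);q=np.atleast_2d(P)@T[:3,:3].T+T[:3,3]
    q=q*[1,-1,-1];u=q@c['mtx'].T;return u[:,:2]/u[:,2:]
def world(p,B):
    x,y,a=p;B=np.atleast_2d(B)/1000.;c,s=np.cos(a),np.sin(a)
    return np.c_[x+c*B[:,0]-s*B[:,1],y+s*B[:,0]+c*B[:,1],B[:,2]]
top=[((450,412),(-73,-39,60)),((630,432),(-73,-109,60)),((258,397),(-73,35,60)),((440,408),(-73,-35,60)),((223,218),(-8,54,78.5)),((354,318),(-40,0,66)),((546,335),(-40,-74,66)),((72,305),(-45,110,62)),((256,325),(-45,38,62))]
sc=[((235,265),(-8,54,78.5)),((388,290),(-40,0,66)),((540,239),(-40,-74,66)),((350,358),(-73,35,60)),((497,303),(-73,-37,60)),((190,555),(-82,120,0))]
def o(p,x,y): return (np.array(p)+.5)/6-.5+[x,y]
tu=np.array([o(p,222,160) for p,_ in top]);tb=np.array([b for _,b in top])
su=np.array([o(p,235,170) for p,_ in sc]);sb=np.array([b for _,b in sc])
if __name__=="__main__":
    ft=lambda p:(proj("top",world(p,tb))-tu).ravel()
    fs=lambda p:(proj("scene",world(p,sb))-su).ravel()
    for f in(ft,fs,lambda p:np.r_[ft(p),fs(p)]):
        s=least_squares(f,[.6,.2,0],loss='soft_l1');print(s.x);print(f(s.x).reshape(-1,2))
    p=s.x
    for k,b in dict(sw_used=(-40,-74,64.5),button=(-8,54,78.5),handle_on=(31*np.sin(.45),94,66+31*np.cos(.45)),handle_off=(-31*np.sin(.45),94,66+31*np.cos(.45)),sw_spare=(-40,0,64.5)).items(): print(k,world(p,b)[0])
E
python3 fit.py
```

```text
[0.5568 0.2582 0.0682]
[[-0.2452  0.2254]
 [-0.0424 -0.376 ]
 [-0.1015 -0.1561]
 [-0.3024  0.7361]
 [-0.0982 -0.1393]
 [ 0.2982 -0.092 ]
 [ 0.157  -0.0606]
 [ 0.0963  0.272 ]
 [ 0.2409 -0.2881]]
[0.5573 0.2608 0.1067]
[[-0.0725 -0.5023]
 [ 0.0158 -0.9475]
 [-0.531  -0.497 ]
 [ 0.651  -0.0961]
 [ 1.5388  0.4367]
 [-1.6195  1.4315]]
[0.5569 0.2588 0.0738]
[[-0.2898  0.05  ]
 [-0.0749 -0.7205]
 [-0.1637 -0.1536]
 [-0.3478  0.5704]
 [-0.3241 -0.1054]
 [ 0.1649 -0.1799]
 [ 0.0387 -0.3255]
 [-0.0561  0.4465]
 [ 0.1105 -0.2843]
 [ 0.3346 -0.8991]
 [ 0.3496 -0.9262]
 [ 0.3022 -0.0876]
 [ 0.3678 -0.1603]
 [ 1.764   0.7962]
 [-2.5116  0.7667]]
sw_used [0.5225 0.182  0.0645]
button [0.5449 0.312  0.0785]
handle_on [0.5634 0.3535 0.0939]
handle_off [0.5365 0.3515 0.0939]
sw_spare [0.517  0.2558 0.0645]
```

Emit:
{"api": "drive_tool", "payload": {
  "series": [
    [0, 0.034, -0.0315, 0, 0.0253],
    [0, 0.034, -0.0315, 0, 0.0253],
    [0, 0.034, -0.0315, 0, 0.0253],
    [0, 0.034, -0.0315, 0, 0.0253],
    [0, 0.034, -0.0315, 0, 0.0253],
    [0, 0.034, -0.0315, 0, 0.0253],
    [0, 0.034, -0.0315, 0, 0.0253],
    [0, 0.034, -0.0315, 0, 0.0253],
    [0, 0.034, -0.0315, 0, 0.0253],
    [0, 0.034, -0.0315, 0, 0.0253],
    [0, 0.034, -0.0315, 0, 0.0253],
    [0, 0.034, -0.029, 0, 0.0253],
    [0, 0, 0, -0.03, 0],
    [0, 0, 0, -0.03, 0],
    [0, 0, 0, -0.02, 0],
    [0, 0, 0, 0, 0]
  ]
}}

```text
t: 1.7
eef_pos: [0.5408, 0.1826, 0.1589]
tcp_rot: [-0.033, 0.999, -0.001, -0.004]
ft_force: [-0.3, 0.6, -0.5]
gripper_width: 0.0001
grip_force: 0.0
```

```bash
cat > look.py <<'E'
from station import r
import cv2,sys,numpy as np
def crop(n,x,y,w,h,f):
    i=r.capture(n)[y:y+h,x:x+w,::-1]
    i=cv2.resize(i,None,fx=f,fy=f,interpolation=cv2.INTER_CUBIC);return i
a=crop("top",222,160,130,90,4);b=crop("scene",235,130,130,125,4)
h=max(a.shape[0],b.shape[0]);q=lambda i:cv2.copyMakeBorder(i,0,h-i.shape[0],0,0,0)
i=np.hstack([q(a),q(b)]);cv2.imwrite(f"pics/{sys.argv[1]}.png",cv2.resize(i,(800,int(h*800/i.shape[1]))))
E
python3 look.py c1
```

```text
(no output)
```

View pics/c1.png

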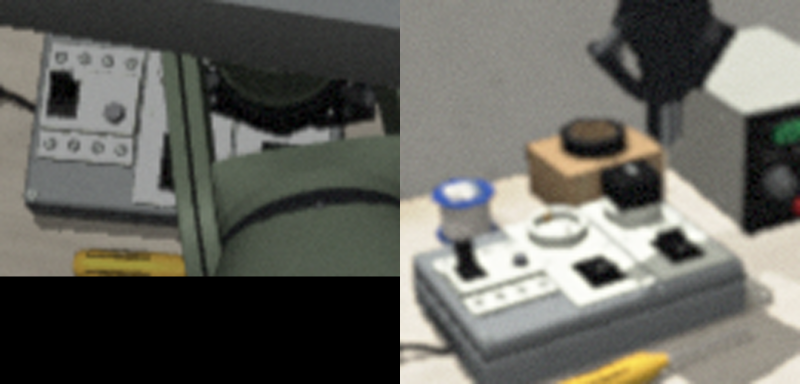

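Emit:
{"api": "drive_tool", "payload": {
  "series": [
    [0, 0, 0, -0.03, 0],
    [0, 0, 0, -0.03, 0],
    [0, 0, 0, -0.008, 0],
    [0, 0, 0, 0, 0],
    [0, 0, 0, -0.002, 0],
    [0, 0, 0, -0.002, 0],
    [0, 0, 0, 0, 0]
  ]
}}

```text
t: 2.5
eef_pos: [0.5434, 0.1837, 0.0913]
tcp_rot: [-0.033, 0.999, 0.0, 0.001]
ft_force: [0.3, -0.6, 0.3]
gripper_width: 0.0002
grip_force: 0.0
```

Emit:
{"api": "drive_tool", "payload": {
  "series": [
    [0, 0, 0, -0.003, 0],
    [0, 0, 0, -0.002, 0],
    [0, 0, 0, -0.002, 0],
    [0, 0, 0, 0, 0]
  ]
}}

```text
t: 2.9
eef_pos: [0.5435, 0.1836, 0.0836]
tcp_rot: [-0.033, 0.999, 0.0, 0.001]
ft_force: [0.1, -0.2, 2.1]
gripper_width: 0.0001
grip_force: 0.4
```

Contact at about the expected height (2 N). I'll press on.

Emit:
{"api": "drive_tool", "payload": {
  "series": [
    [0, 0, 0, -0.002, 0],
    [0, 0, 0, -0.002, 0],
    [0, 0, 0, -0.001, 0],
    [0, 0, 0, 0, 0]
  ]
}}

```text
t: 3.3
eef_pos: [0.544, 0.1837, 0.0788]
tcp_rot: [-0.033, 0.999, 0.0, 0.001]
ft_force: [3.3, 1.0, 3.8]
gripper_width: 0.0001
grip_force: 2.2
```

Emit:
{"api": "drive_tool", "payload": {
  "series": [
    [0, 0, 0, -0.001, 0],
    [0, 0, 0, 0, 0],
    [0, 0, 0, 0.01, 0],
    [0, 0, 0, 0.03, 0],
    [0, 0, 0, 0.04, 0],
    [0, 0, 0, 0, 0]
  ]
}}

```text
t: 3.9
eef_pos: [0.5444, 0.1842, 0.1618]
tcp_rot: [-0.033, 0.999, 0.001, 0.003]
ft_force: [0.5, 0.6, 0.6]
gripper_width: -0.0001
grip_force: 0.0
```

```bash
python3 look.py c2
```

```text
(no output)
```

View pics/c2.png

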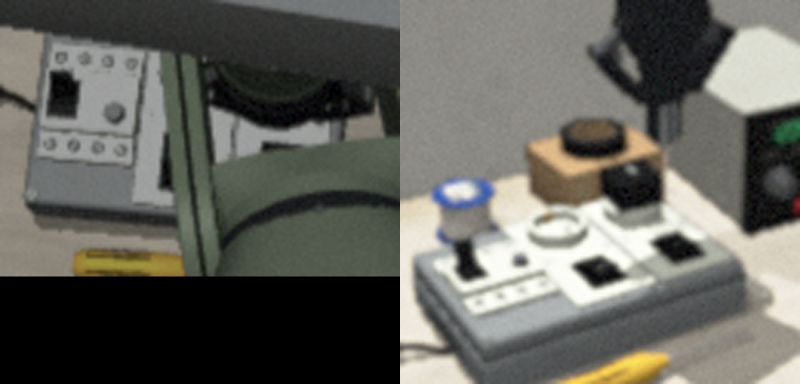

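```bash
python3 - <<'E'
from station import r
import cv2,numpy as np
n=np.mean([r.capture("scene")[:,:,::-1].astype(float) for _ in range(3)],0).astype(np.uint8)
o=cv2.imread('pics/scene0.png')
f=lambda i,x,y:cv2.resize(i[y:y+18,x:x+26],None,fx=15,fy=15,interpolation=cv2.INTER_CUBIC)
cv2.imwrite('pics/d.png',np.vstack([np.hstack([f(o,289,211),f(o,313,202)]),np.hstack([f(n,289,211),f(n,313,202)])]))
E
```

```text
(no output)
```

View pics/d.png

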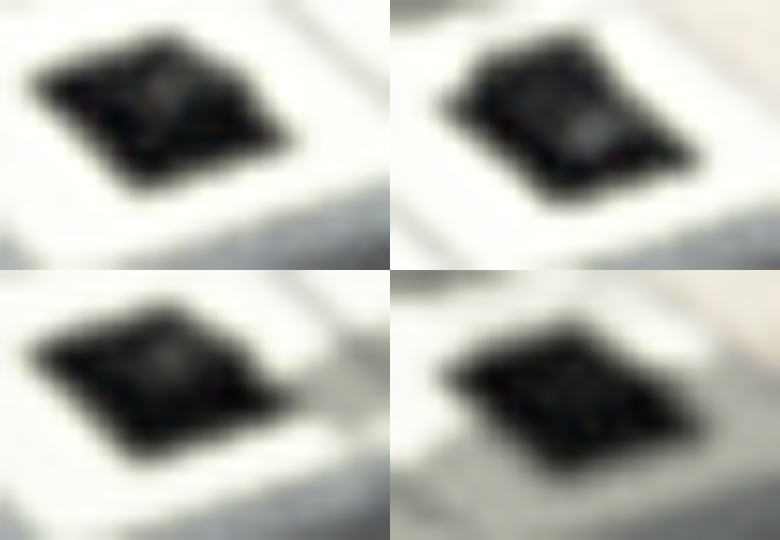

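Emit:
{"api": "drive_tool", "payload": {
  "series": [
    [0, 0, 0.043, 0, 0],
    [0, 0, 0.042, 0, 0],
    [0, 0, 0.042, 0, 0],
    [0, 0.0005, 0, -0.03, 0],
    [0, 0, 0, -0.03, 0],
    [0, 0, 0, -0.005, 0],
    [0, 0, 0, 0, 0],
    [0, 0, 0, 0, 0]
  ]
}}

```text
t: 4.95
eef_pos: [0.5437, 0.3102, 0.0929]
tcp_rot: [-0.033, 0.999, 0.0, 0.0]
ft_force: [-0.3, 0.5, -0.6]
gripper_width: 0.0
grip_force: 0.0
```

Emit:
{"api": "drive_tool", "payload": {
  "series": [
    [0, 0.001, 0.001, -0.002, 0],
    [0, 0, 0, -0.002, 0],
    [0, 0, 0, -0.002, 0],
    [0, 0, 0, -0.002, 0],
    [0, 0, 0, 0, 0]
  ]
}}

```text
t: 5.45
eef_pos: [0.5453, 0.3116, 0.0855]
tcp_rot: [-0.033, 0.999, 0.001, 0.001]
ft_force: [0.8, -0.4, 4.3]
gripper_width: 0.0004
grip_force: 1.5
```

Emit:
{"api": "drive_tool", "payload": {
  "series": [
    [0, 0, 0, -0.001, 0],
    [0, 0, 0, -0.001, 0],
    [0, 0, 0, 0, 0],
    [0, 0, 0, 0, 0]
  ]
}}

```text
t: 5.85
eef_pos: [0.5453, 0.3116, 0.0841]
tcp_rot: [-0.033, 0.999, 0.0, 0.001]
ft_force: [0.2, -1.0, 10.5]
gripper_width: 0.0001
grip_force: 4.9
```

```bash
python3 look.py c3
```

```text
(no output)
```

View pics/c3.png

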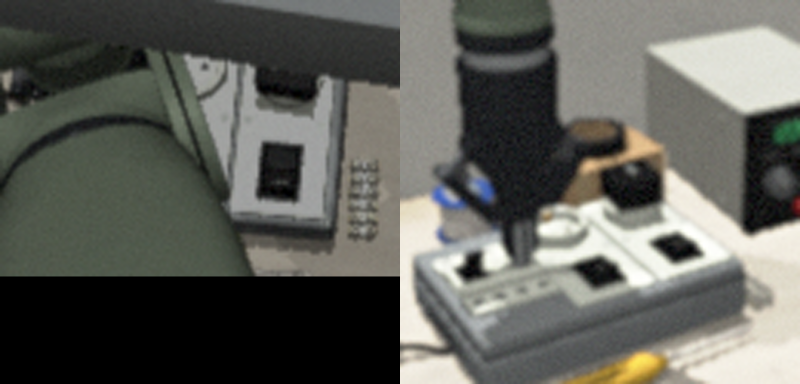

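Emit:
{"api": "drive_tool", "payload": {
  "series": [
    [0, 0, 0, 0.005, 0],
    [0, 0, 0, 0.035, 0],
    [0, 0, 0, 0.04, 0],
    [0, -0.0346, 0.0377, 0, 0],
    [0, 0, 0, 0, 0]
  ]
}}

```text
t: 6.45
eef_pos: [0.5076, 0.3512, 0.1632]
tcp_rot: [-0.035, 0.999, 0.001, -0.001]
ft_force: [0.3, 0.2, 0.3]
gripper_width: -0.0001
grip_force: 0.0
```

```bash
python3 - <<'E'
from station import r
import cv2,numpy as np
n=np.mean([r.capture("scene")[:,:,::-1].astype(float) for _ in range(2)],0).astype(np.uint8)
o=cv2.imread('pics/scene0.png')
f=lambda i:cv2.resize(i[195:235,235:287],None,fx=7,fy=7,interpolation=cv2.INTER_CUBIC)
cv2.imwrite('pics/e.png',np.hstack([f(o),f(n)]))
E
```

```text
(no output)
```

View pics/e.png

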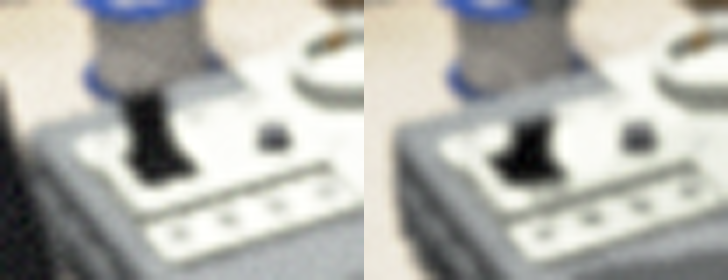

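The breaker tripped: the handle now leans forward. Next I'll come down in front of it.

Emit:
{"api": "drive_tool", "payload": {
  "series": [
    [0, 0, 0, -0.035, 0],
    [0, 0, 0, -0.035, 0],
    [0, 0, 0, 0, 0],
    [0, 0.005, 0, 0, 0],
    [0, 0.005, 0, 0, 0],
    [0, 0, 0, 0, 0]
  ]
}}

```text
t: 7.15
eef_pos: [0.5226, 0.3488, 0.0942]
tcp_rot: [-0.033, 0.999, 0.001, 0.002]
ft_force: [0.0, 0.4, 0.5]
gripper_width: 0.0003
grip_force: 0.0
```

Emit:
{"api": "drive_tool", "payload": {
  "series": [
    [0, 0.004, 0, 0, 0],
    [0, 0.004, 0, 0, 0],
    [0, 0.004, 0, 0, 0],
    [0, 0.004, 0, 0, 0],
    [0, 0.003, 0, 0, 0],
    [0, 0, 0, 0, 0]
  ]
}}

```text
t: 7.75
eef_pos: [0.5402, 0.3483, 0.0923]
tcp_rot: [-0.033, 0.999, 0.0, 0.0]
ft_force: [-0.4, -0.4, -0.3]
gripper_width: 0.0001
grip_force: 0.0
```

Emit:
{"api": "drive_tool", "payload": {
  "series": [
    [0, 0.003, 0, 0, 0],
    [0, 0.002, 0, 0, 0],
    [0, 0, 0, 0, 0]
  ]
}}

```text
t: 8.05
eef_pos: [0.5444, 0.3483, 0.0922]
tcp_rot: [-0.033, 0.999, -0.0, -0.0]
ft_force: [-1.5, 0.6, 0.4]
gripper_width: 0.0003
grip_force: 0.6
```

Emit:
{"api": "drive_tool", "payload": {
  "series": [
    [0, -0.01, 0, 0, 0],
    [0, -0.01, 0, 0, 0],
    [0, 0, 0, 0.035, 0],
    [0, 0, 0, 0.035, 0],
    [0, -0.0055, -0.042, 0, 0],
    [0, -0.0055, -0.042, 0, 0],
    [0, -0.0055, -0.042, 0, 0],
    [0, -0.006, -0.042, 0, 0],
    [0, 0, 0, 0, 0],
    [0, 0, 0, 0, 0]
  ]
}}

```text
t: 9.05
eef_pos: [0.5016, 0.18, 0.1627]
tcp_rot: [-0.033, 0.999, 0.0, 0.0]
ft_force: [0.5, 0.2, 0.4]
gripper_width: 0.0
grip_force: 0.0
```

```bash
python3 look.py c4
```

```text
(no output)
```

View pics/c4.png

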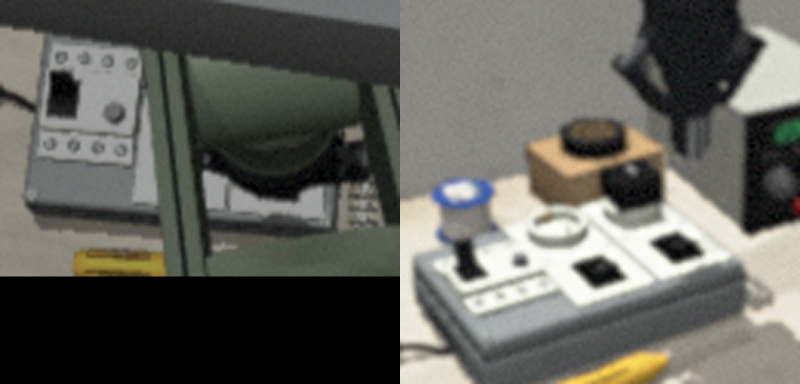

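The handle is back up, as at the start (scene 465,255). Now the used rocker's front end.

Emit:
{"api": "drive_tool", "payload": {
  "series": [
    [0, 0, 0, -0.035, 0],
    [0, 0, 0, -0.03, 0],
    [0, 0, 0, -0.007, 0],
    [0, 0, 0, 0, 0],
    [0, 0, 0, -0.002, 0],
    [0, 0, 0, -0.002, 0],
    [0, 0, 0, -0.002, 0],
    [0, 0, 0, -0.002, 0],
    [0, 0, 0, 0, 0]
  ]
}}

```text
t: 10.05
eef_pos: [0.5021, 0.1803, 0.0826]
tcp_rot: [-0.033, 0.999, 0.0, 0.0]
ft_force: [0.4, -0.1, 0.6]
gripper_width: -0.0
grip_force: 0.0
```

Emit:
{"api": "drive_tool", "payload": {
  "series": [
    [0, 0, 0, -0.002, 0],
    [0, 0, 0, -0.0015, 0],
    [0, 0, 0, -0.001, 0],
    [0, 0, 0, 0, 0]
  ]
}}

```text
t: 10.45
eef_pos: [0.5016, 0.1802, 0.0787]
tcp_rot: [-0.033, 0.999, 0.0, -0.0]
ft_force: [-5.1, -0.0, 10.3]
gripper_width: 0.0001
grip_force: 5.5
```

Emit:
{"api": "drive_tool", "payload": {
  "series": [
    [0, 0, 0, 0.01, 0],
    [0, 0, 0, 0.035, 0],
    [0, 0, 0, 0.045, 0],
    [0, -0.03, 0, 0.04, 0],
    [0, -0.03, 0, 0.04, 0],
    [0, -0.03, 0, 0.04, 0],
    [0, 0, 0, 0, 0]
  ]
}}

```text
t: 11.15
eef_pos: [0.412, 0.181, 0.2938]
tcp_rot: [-0.034, 0.999, 0.002, 0.005]
ft_force: [0.2, 0.8, -0.1]
gripper_width: -0.0001
grip_force: 0.0
```

```bash
python3 - <<'E'
from station import r
import cv2,numpy as np
n=np.mean([cv2.cvtColor(r.capture("scene"),cv2.COLOR_RGB2GRAY).astype(float) for _ in range(4)],0)
g=lambda f:cv2.cvtColor(cv2.imread(f),cv2.COLOR_BGR2GRAY).astype(float)
o=g('pics/scene0.png')
for k,(x,y,w,h) in dict(used=(313,202,26,18),spare=(289,211,26,18),handle=(250,205,16,18),button=(268,208,12,12),adapter=(298,180,26,26)).items():
    a,b=n[y:y+h,x:x+w]<80,o[y:y+h,x:x+w]<80
    print(k,a.sum(),b.sum(),(a^b).sum(),[np.argwhere(m).mean(0).round(1) for m in(a,b)])
np.set_printoptions(linewidth=200)
print(n[202:218,314:338].astype(int)//10);print(o[202:218,314:338].astype(int)//10)
d=g('pics/d.png')[270:,390:];print(cv2.resize(d,(26,18),interpolation=cv2.INTER_AREA)[0:16,1:25].astype(int)//10)
E
```

```text
used 85 80 5 [array([ 7.7, 11.2]), array([ 7.6, 10.9])]
spare 85 78 7 [array([ 7.1, 10.3]), array([ 7. , 10.3])]
handle 74 68 6 [array([9.1, 6.2]), array([9.3, 6.3])]
button 1 0 1 [array([7., 6.]), array([nan, nan])]
adapter 276 255 21 [array([ 9.5, 11.4]), array([ 9.7, 11.5])]
[[12 12 14 15 17 18 19 22 23 24 24 23 22 22 22 22 21 21 21 22 22 22 22 22]
 [16 17 19 21 21 21 22 22 22 21 20 19 21 23 23 23 22 21 21 21 21 22 22 22]
 [22 22 23 23 23 20 20 18 16 14 12 13 17 22 24 24 23 22 21 21 21 21 22 22]
 [24 24 24 23 19 15 13 10  8  6  5  6 11 18 23 24 24 23 22 21 21 21 21 22]
 [24 24 24 22 14  8  6  4  3  3  3  3  6 12 20 24 24 24 24 23 21 20 20 21]
 [24 23 22 17 10  4  2  3  3  3  3  2  3  8 15 22 24 24 24 24 23 22 21 21]
 [24 22 16 11  6  2  2  2  3  3  3  3  3  6 10 16 21 23 24 24 24 23 22 21]
 [23 21 15  8  3  1  1  2  3  3  3  4  6  6  7 10 14 20 23 24 24 24 24 23]
 [24 23 19 14  8  4  1  1  2  3  4  7  8  7  6  6  8 13 18 22 24 24 24 24]
 [24 24 23 20 15 10  5  2  1  2  4  6  7  5  3  3  3  6 12 18 23 24 24 24]
 [24 24 24 23 21 16 11  6  2  1  2  3  4  3  1  2  2  4  7 14 21 24 24 
[... 2152 characters left out ...]
  4  7 10 14 16 17 17 17 16]
 [25 24 21 15  9  4  1  1  1  2  2  2  2  2  1  1  3  6 10 14 16 17 17 16]
 [25 25 24 20 14  8  3  1  1  1  1  1  1  1  1  1  1  3  7 11 14 16 17 17]
 [25 24 23 21 16 11  7  4  2  1  1  1  1  1  1  1  1  3  5  9 13 16 17 17]
 [24 22 20 18 17 14 11  8  4  2  1  1  1  2  3  4  6  7  9 11 15 17 17 17]
 [22 19 17 17 17 16 15 12  8  5  3  3  5  6  8  9 11 12 14 15 16 17 17 16]
 [17 17 17 17 17 17 17 15 12  9  8  8 10 11 13 14 15 16 16 16 16 16 15 15]
 [15 16 17 17 17 17 17 17 15 14 13 13 14 15 16 16 16 16 16 15 14 14 13 12]
 [14 15 16 17 17 17 17 17 17 16 16 16 16 16 16 16 15 14 14 13 12 11 11 11]]<stdin>:8: RuntimeWarning: Mean of empty slice.
  ret = um.true_divide(
```

The picture now matches the start: used rocker on, handle on, spare off, adapter in place. Handing in.

```bash
python3 -c "
from station import r
print(r.sign_off())"
```

```text
the job is handed in; nothing more can be done
None
```

I carried out the trip test in the required order and handed it in at about 11 s. The hand-in returned no verdict, but the last camera check showed the used outlet's rocker on, the handle on, the empty outlet off and the adapter unmoved.

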